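Set the bench gap gauge with its thumbwheel and lock it

ROBOT

A 6-joint arm with a two-finger parallel gripper is mounted at the origin on the work surface. World frame = base frame: x ahead of the robot, y to its left, z up, the work surface at z = 0. Lengths are in m, angles in rad, forces in N, time in s.
With the tool pointing down it reaches from about 0.375 to 0.975 m from the base axis. Payload 3.8 kg.
Tool frame: the origin (TCP) lies between the finger pads; the fingertips stand 22 mm ahead of it and the grasp point (between the pads) lies 3 mm ahead of it; z points along the fingers, y is the direction in which the jaws open and shut (so a half turn about z gives the same grasp; the last joint's range is limited). The gripper opens to 85 mm and grips with 20 to 120 N. Pads are 22 mm wide; open, the fingers measure 114 mm over their backs; the gripper's body (76 mm by 85 mm) begins 54 mm behind the grasp point. The pads swing forward as they close: fully open they stand 13 mm farther back than shut.
Start: joints at [1.171, 0.264, 1.604, -0, 1.274, -0.037], TCP at [0.24, 0.631, 0.253] pointing down, gripper open.
Joint ranges: [-2.63, 2.63], [-0.94, 2.18], [0.31, 2.57], [-1.31, 4.45], [0, 2.66], [-2.55, 2.55]. Speed limits (rad/s): [2.57, 2.57, 3.14, 3.14, 3.14, 3.14].

INTERFACE

Orientations are given as a rotation vector (axis times angle).
In Python, from workcell import * gives the robot as it stands.
- The arm moves only by the tool step_arm, never from a script. Its argument "motion" is a list that holds one entry, the list of rows, each a list of 7 numbers: the finger opening in m, from 0 to 0.0854, then the shift along the world's x, y, z in m, then the turn, a rotation vector about the world's x, y, z in degrees. A call has exactly 8 rows; each row is the pose to reach, as a shift and turn from the pose measured when the call began; what a row does not reach only later rows make up. A row lasts 1/8 s, in which the tool goes at most 62.5 mm and 10.7 degrees, less where a joint would pass 70% of its speed; a pose out of reach is approached as far as the arm can. A call with a gripper value outside its range is refused whole. The fingers move at their own pace and stop on an object; "newtons" is the grip in N (left out, the last holds). Time passes only in rows, so rows that repeat a pose let the fingers close, or fill a call up. It gives the time, the measured TCP pose, the force and the opening at its end, in the units of the state.
- read_state(): the state, without advancing time (a new reading comes with each control period).
- read_camera(name): name is "scene" or "top" or "wrist"; returns (picture, depth): 400x640x3 uint8, blue, green, red; 400x640 float32, m along the optical axis (not along the pixel's ray), 0 where there is no reading.
- get_calibration(name): a dict with "K" (3x3 intrinsics, pixels), "world_from_camera" (4x4, takes a point from camera to world coordinates). Camera axes: x right, y down, z forward; pixel columns grow to the right and rows downward; lengths in m; the calibration is good to about 2 mm. A picture is of the moment at which its call begins: read the wrist's pose just before it. get_calibration takes no time and is no camera call; for the wrist camera it gives the pose at the moment of the call.
- finish_job(): hands the job in, once; it reports no verdict.
Trained networks look in the newest picture that a camera, given by its name, has taken for a name from the list of things; names that differ only in an ending like _2 or _b are one class to them, and where a whole thing is asked for, a point or a joint stands for the part that bears it (a point fixed in the world has none). Each returns a list of dicts, best first, with "score" (0 to 1); they miss things now and then, are a little off and sometimes report something else, mostly with a low value. They report only what shows in the picture. A call takes as long as a camera call.
- spot_in(camera, thing): "xyz" ([x, y, z] in m, in the coordinates of the camera as it stood for that picture, good to about 4 mm: the middle of the surface that is visible of it).
- regions_of(camera, thing): "region" (400x640 bool, what is visible of it).
The state is a dict: "time": time; "q": joint angles; "joint_vel": joint speeds; "joint_torque": joint torques, N m; "tool_pos": TCP position; "tcp_rot": TCP orientation; "wrist_force": force on the tool from outside, world axes, zero at the start; "torque": the same for the moment, N m; "width": opening from 0.0 (shut) to 1.0 (fully open).
Only numpy, scipy, OpenCV 4.12 (cv2) and the standard library are available. Lean on these libraries where they do the work, as an engineer would, in place of code of your own. Each camera call takes 0.05 s, during which the arm holds its last target. There are 200 camera calls.

TASK

On the metalsmith's bench gap gauge, roll the knurled wheel under a fingertip until the pointer fin on the sliding jaw lines up with the fin of the gauge mark; then press the lock paddle at the end of the gauge fully down with a fingertip and come away. Nothing is to be pinched or lifted: move the jaw only by its wheel, do not touch the jaw or the mark, and leave the sleeve standing in the gap and the other things on the bench where they are.

Things in the scene. Friction and masses are not known exactly. Their poses are not given: they have to be found in the camera images.
- gauge: Bench gap gauge, bolted down: a dark steel bed 140 mm wide (x) and 312 mm long (y, from -120 to +192 mm of its origin), top 24 mm above the bench. Origin on the bench, on the bed's centre line. Along +y from the -y end: fixed steel anvil block (y -109 to -75, up to 66 mm high), gap, sliding steel jaw, knurled wheel (axle at y 95), lock paddle (y 140 to 190). A scale rail with the mark runs along the +x edge. Place and yaw vary.
- jaw: Sliding steel jaw, 64 mm (x) by 30 mm (y), its top 67 mm above the bench, with two thin drive bars running beside the wheel. Origin under the middle of its leading (-y) face, 40 mm above the bench; axes as the gauge. It starts fully open, leading face at gauge y = +20 mm, and slides towards the gauge's -y (closing the gap to the anvil), at most 60 mm. Geared to the wheel both ways: 10 mm per radian. Stays where it is left. Not to be touched.
- jaw_pointer (a point): Outer end of the jaw's pointer, a thin upright steel fin (3 mm in y, its top 60 mm above the bench) on the jaw's +x side, reaching 48 mm from the gauge's centre line, in line with the jaw's leading face; the point is on the fin's mid-plane at its top.
- mark: Gauge mark: thin upright steel fin (3 mm in y, 18 mm in x, top 60 mm above the bench) on a dark rider (16 x 12 x 8 mm) fixed on the scale rail, 60 mm to +x of the gauge's centre line. Origin under the rider on the fin's mid-plane, 30 mm above the bench; axes as the gauge. It stands 18 to 45 mm to -y of the open pointer. Right setting: pointer and mark at the same gauge y. Not to be touched.
- wheel (a joint): Turn of the knurled steel wheel (diameter 60 mm, 20 mm wide, axle along the gauge's x), rad: 0 with the jaw fully open, up to 6. Grows as the top of the wheel is rolled towards the gauge's -y, which closes the jaw by 10 mm per rad (1 mm per 3 mm of rim). Turns against light friction (about 1 N at the rim) and stays where left. The two side cheeks reach 68 mm above the bench, so its top stands free by 22 mm.
- wheel_top (a point): Topmost point of the knurled wheel, mid-width: 90 mm above the bench when not pressed. Wheel and jaw ride on a sprung saddle plate (70 mm wide, y -30 to 130 mm of the gauge): it gives downwards under a finger, starting at about 2.5 N, 0.6 N per mm, and hits a stop at 8 mm. Pressed 4 to 6 mm, a fingertip grips it well.
- paddle (a joint): Lock paddle angle, rad: 0 raised (as at the start), 0.35 fully down (level). Needs about 3 N at the pad and stays where it is left.
- paddle_pad (a point): Where to press the lock paddle: on the upper face of the steel plate (46 mm in x, 54 mm long), 38 mm from its hinge, which lies at gauge y 140 mm, 50 mm high, along x. The plate slopes up towards the gauge's +y end; the point is 66 mm above the bench when raised, 53 mm when fully down.
- sleeve: Brass sleeve, 22 mm diameter, 16 mm high, standing loose on the bed in the gap near the anvil; origin under its centre. Leave alone.
- punch: Small steel punch standing on the bench at the gauge's -x side, 28 mm diameter, 72 mm high; origin under its centre. Leave alone.
- bowl: Aluminium bowl, 124 mm wide, 45 mm high, on the gauge's +x side; origin under its centre. Leave alone.
- jar: Glass jar, 52 mm diameter, 65 mm high, on the gauge's +x side; origin under its centre. Leave alone.
- hammer_a: Steel hammer with a 200 mm wooden handle lying along its x (head at +x), to the robot's right; origin under the middle of the handle. Leave alone.
- mallet: Wooden mallet lying with its handle along its -x, head 56 mm diameter, to the robot's left; origin under its head. Leave alone.
- stake: Steel mushroom stake standing, 60 mm foot, 82 mm high, to the robot's right; origin under its centre. Leave alone.

How it is judged:
On the way, in this order (a step that is already met when the one before it is completed fails the run):
1. the wheel has brought the jaw's pointer level with the gauge mark and has been let go (y of jaw_pointer in the frame of mark between -0.0025 and 0.0025 m and contact force between the fingers and anything else below 0.2 N), for 0.3 s.
2. the lock paddle is pressed fully down, the pointer still at the mark (y of jaw_pointer in the frame of mark between -0.0025 and 0.0025 m and value of joint paddle above 0.31 rad), for 0.2 s.
At the end, for the whole second after the job is handed in: The jaw's pointer fin stands within 2.5 mm of the mark's fin along the gauge, the lock paddle is down (over 0.31 of its 0.35 rad), the jaw is at rest and every other thing is where it was (all of step 2 and linear speed of jaw below 0.002 m/s); the robot touches nothing.
It fails at once if the jaw or the gauge mark is touched by the robot (contact force between any of the fingers, the arm and jaw above 1 N or contact force between any of the fingers, the arm and mark above 1 N).
It fails at once if a bystander is shifted, lifted or knocked over (distance of any of sleeve, punch, bowl, jar, hammer_a, mallet, stake from where it was at the start of the episode above 0.01 m or angle between any of sleeve, punch, bowl, jar, hammer_a, mallet, stake's own z axis and vertical above 0.35 rad).
It also fails if it takes over 58 s, if anything falls off the work surface, if the arm or the gripper's body presses on something with over 40 N, if the wrist force passes 120 N, or if a joint passes its speed limit or range.

## Working session

There is one attempt and no reset: what is moved stays moved. The work goes in short steps, Python scripts to look and compute and a tool call to move; the robot and the scene stay as the last step left them, time stands still between calls to the robot, and variables do not carry over. Pictures are saved under pics/ and viewed, on a budget of 10 in all, crops included, one or two more only if the job needs it, and the job is handed in when it is done.

Besides the shell and the picture viewer there is one more tool, called in YAML: its name, and indented under it one key for each argument. step_arm: Moves the arm, as the interface text tells. Its arguments: {"type":"object","properties":{"motion":{"type":"array"},"newtons":{"type":"number"}},"required":["motion"]}

```bash
mkdir -p pics; cat > h.py <<'E'
from workcell import *
import numpy as np, cv2
def spots(cam, names):
    T=get_calibration(cam)["world_from_camera"]; T=np.array(T)
    for n in names:
        for d in spot_in(cam,n)[:2]:
            p=T@np.r_[d["xyz"],1]; print(n,round(d["score"],2),np.round(p[:3],4))
def world(cam,depth):
    c=get_calibration(cam);K=np.array(c["K"]);T=np.array(c["world_from_camera"])
    v,u=np.mgrid[0:400,0:640]; P=np.stack([(u-K[0,2])/K[0,0]*depth,(v-K[1,2])/K[1,1]*depth,depth],-1)
    return P@T[:3,:3].T+T[:3,3]
E
python3 - <<'E'
from h import *
s=read_state();print(s)
p,d=read_camera("top");cv2.imwrite("pics/top.png",p)
spots("top",["gauge","jaw","jaw_pointer","mark","wheel_top","paddle_pad","punch","bowl","jar","stake","sleeve"])
p,d=read_camera("scene");cv2.imwrite("pics/scene.png",p)
print(np.array(get_calibration("top")["world_from_camera"]).round(3))
E
```

```text
{'time': 0.0, 'q': array([ 1.17113548e+00,  2.64761521e-01,  1.60538048e+00,  2.38767879e-05,
        1.27367233e+00, -3.69175580e-02]), 'joint_vel': array([ 4.03023495e-04,  1.61249158e-03, -3.60752319e-04, -9.92780397e-04,
       -1.43069143e-05, -8.02493246e-04]), 'joint_torque': array([ 7.59643876e-05, -5.15105617e+01, -3.67312074e+01,  2.71631834e-04,
        1.29949237e-02, -2.22421484e-06]), 'tool_pos': array([0.23925998, 0.63045057, 0.25195281]), 'tcp_rot': array([-0.56659669, -3.0895628 ,  0.00339869]), 'wrist_force': array([ 0.52672088,  0.41192392, -0.11065222]), 'torque': array([ 0.00155662, -0.08314723, -0.05415023]), 'width': 0.9983093161052036}
gauge 0.9 [0.5532 0.0639 0.0271]
gauge 0.66 [0.5632 0.0633 0.0623]
jaw 0.75 [0.5608 0.0603 0.0641]
wheel_top 0.69 [0.5574 0.075  0.0462]
paddle_pad 0.81 [0.5437 0.1933 0.0619]
punch 0.54 [0.4487 0.0336 0.0694]
bowl 0.79 [ 7.379e-01 -1.000e-04  1.670e-02]
jar 0.8 [0.6596 0.1389 0.0593]
stake 0.66 [ 0.3278 -0.3452  0.0734]
sleeve 0.49 [0.5653 0.4036 0.0393]
sleeve 0.21 [ 0.5686 -0.4795  0.0221]
[[-0.012 -0.987  0.159  0.364]
 [-1.     0.012 -0.003 -0.027]
 [ 0.002 -0.159 -0.987  1.253]
 [ 0.     0.     0.     1.   ]]
```

View pics/top.png

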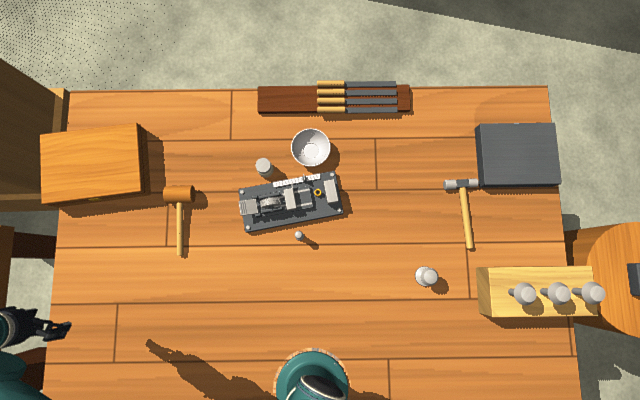

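View pics/scene.png

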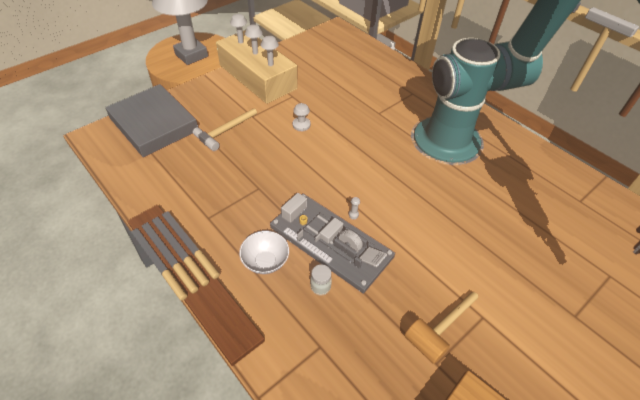

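step_arm:
  motion:
    - [[0.0, 0.03, -0.05, 0.01, 0, 0, 4], [0.0, 0.06, -0.1, 0.03, 0, 0, 8], [0.0, 0.09, -0.15, 0.05, 0, 0, 12], [0.0, 0.12, -0.2, 0.07, 0, 0, 16], [0.0, 0.15, -0.25, 0.08, 0, 0, 20], [0.0, 0.18, -0.3, 0.08, 0, 0, 24], [0.0, 0.21, -0.35, 0.08, 0, 0, 28], [0.0, 0.24, -0.4, 0.08, 0, 0, 30]]

```text
time: 1.65
tool_pos: [0.4803, 0.2294, 0.3338]
tcp_rot: [-0.255, 3.13, 0.001]
wrist_force: [1.6, 0.5, -0.4]
width: -0.002
```

```bash
python3 - <<'E'
from h import *
s=read_state();print(s["time"],s["tool_pos"],s["tcp_rot"],s["q"]);print(np.array(get_calibration("wrist")["world_from_camera"]).round(3),get_calibration("wrist")["K"])
E
```

```text
1.65 [0.48029947 0.22939001 0.33383271] [-2.54642977e-01  3.13006098e+00  7.99402304e-04] [ 3.98699077e-01 -4.95793116e-02  1.80198236e+00  1.13851457e-04
  1.38789963e+00 -1.33446834e+00]
[[-0.162  0.947  0.276  0.412]
 [ 0.987  0.155  0.045  0.218]
 [-0.     0.28  -0.96   0.455]
 [ 0.     0.     0.     1.   ]] [[279.15463162   0.         317.58708856]
 [  0.         279.15463162 203.60145119]
 [  0.           0.           1.        ]]
```

step_arm:
  motion:
    - [[0.0, 0.01, -0.05, -0.02, 0, 0, 0], [0.0, 0.02, -0.1, -0.05, 0, 0, 0], [0.0, 0.03, -0.14, -0.08, 0, 0, 0], [0.0, 0.03, -0.14, -0.11, 0, 0, 0], [0.0, 0.03, -0.14, -0.12, 0, 0, 0], [0.0, 0.03, -0.14, -0.12, 0, 0, 0], [0.0, 0.03, -0.14, -0.12, 0, 0, 0], [0.0, 0.03, -0.14, -0.12, 0, 0, 0]]

```text
time: 2.65
tool_pos: [0.5112, 0.0901, 0.2154]
tcp_rot: [-0.256, 3.127, 0.001]
wrist_force: [0.7, -0.2, 0.5]
width: -0.001
```

```bash
python3 - <<'E'
from h import *
s=read_state();print(s["time"],s["tool_pos"],s["wrist_force"])
p,d=read_camera("wrist");cv2.imwrite("pics/w1.png",p);np.save("w1.npy",world("wrist",d))
spots("wrist",["gauge","jaw","jaw_pointer","mark","wheel_top","paddle_pad","sleeve","punch"])
E
```

```text
2.65 [0.51116285 0.09005398 0.2153602 ] [ 0.66830922 -0.21777214  0.51132058]
gauge 0.7 [0.5434 0.0547 0.0308]
jaw 0.65 [0.5549 0.0599 0.0681]
jaw_pointer 0.84 [0.5549 0.0579 0.0695]
jaw_pointer 0.61 [0.5444 0.122  0.0799]
mark 0.69 [0.6739 0.1226 0.0609]
mark 0.48 [0.6242 0.0164 0.0376]
wheel_top 0.56 [0.5412 0.0724 0.0565]
wheel_top 0.55 [0.5594 0.0592 0.0645]
paddle_pad 0.7 [0.5355 0.186  0.0582]
sleeve 0.65 [ 0.5837 -0.0224  0.0385]
sleeve 0.46 [0.5433 0.0551 0.0329]
punch 0.64 [0.4511 0.0378 0.0668]
punch 0.44 [0.5384 0.1865 0.067 ]
```

View pics/w1.png

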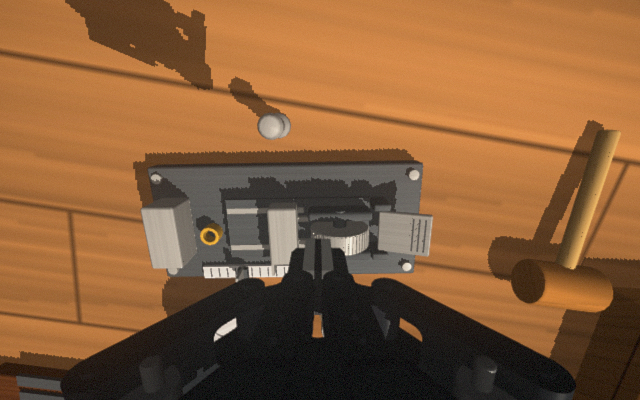

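step_arm:
  motion:
    - [[0.0, 0.04, -0.01, 0, 0, 0, 0], [0.0, 0.08, -0.03, 0, 0, 0, 0], [0.0, 0.12, -0.04, -0.02, 0, 0, 0], [0.0, 0.13, -0.05, -0.04, 0, 0, 0], [0.0, 0.13, -0.05, -0.06, 0, 0, 0], [0.0, 0.13, -0.05, -0.065, 0, 0, 0], [0.0, 0.13, -0.05, -0.065, 0, 0, 0], [0.0, 0.13, -0.05, -0.065, 0, 0, 0]]

```text
time: 4.1
tool_pos: [0.6404, 0.0398, 0.15]
tcp_rot: [-0.255, 3.128, 0.001]
wrist_force: [0.3, -0.4, -0.2]
width: 0.001
```

```bash
python3 - <<'E'
from h import *
W=np.load("w1.npy").reshape(-1,3)
m=(abs(W[:,2]-.024)<.006)&(W[:,0]>.44)&(W[:,0]<.66)&(W[:,1]>-.15)&(W[:,1]<.26)
print(cv2.minAreaRect((W[m,:2]*1000).astype(np.float32)))
s=read_state();print(s["time"],s["tool_pos"],s["wrist_force"])
p,d=read_camera("wrist");cv2.imwrite("pics/w2.png",p);np.save("w2.npy",world("wrist",d))
spots("wrist",["jaw","jaw_pointer","mark","wheel_top","paddle_pad","sleeve"])
E
```

```text
((537.6756591796875, 57.25647735595703), (190.5054168701172, 311.6724548339844), 10.359515190124512)
4.1 [0.64039694 0.03983965 0.1500099 ] [ 0.34887331 -0.38754914 -0.20805616]
jaw 0.95 [0.5696 0.0616 0.0662]
jaw 0.23 [ 0.5834 -0.0223  0.0385]
jaw_pointer 0.84 [0.5606 0.0606 0.0697]
jaw_pointer 0.46 [0.5498 0.1133 0.0865]
mark 0.65 [0.6298 0.0143 0.0384]
wheel_top 0.87 [0.5548 0.0774 0.0656]
wheel_top 0.52 [0.5374 0.1861 0.0651]
paddle_pad 0.68 [0.5367 0.1878 0.0597]
sleeve 0.96 [ 0.589  -0.0218  0.0384]
```

View pics/w2.png

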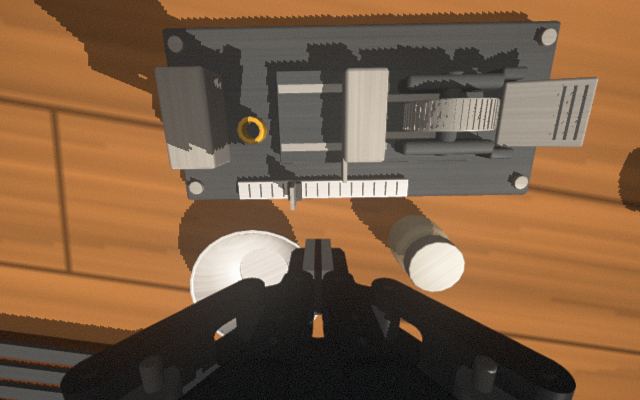

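```bash
python3 - <<'E'
from h import *
W=np.load("w2.npy"); F=W.reshape(-1,3)
def rect(lo,hi,x0,x1,y0,y1):
    m=(F[:,2]>lo)&(F[:,2]<hi)&(F[:,0]>x0)&(F[:,0]<x1)&(F[:,1]>y0)&(F[:,1]<y1)
    print(m.sum(),cv2.minAreaRect((F[m,:2]*1000).astype(np.float32)),F[m,2].mean()); return F[m]
r=rect(.018,.029,.4,.66,-.15,.25)
rect(.062,.071,.5,.62,.01,.095) # jaw
w=rect(.08,.095,.5,.62,.05,.18)  # wheel
print(w[:,2].max(), w[w[:,2]>.087].mean(0))
p=cv2.imread("pics/w2.png")
c=np.hstack([cv2.resize(p[150:215,270:370],None,fx=7,fy=7,interpolation=cv2.INTER_NEAREST)])
cv2.imwrite("pics/c2.png",c)
np.set_printoptions(precision=4,suppress=True)
print("pointer");[print(v,[(u,*W[v,u].round(4)) for u in range(340,351)]) for v in (168,174)]
print("mark");[print(v,[(u,*W[v,u].round(4)) for u in range(288,300)]) for v in (187,196)]
E
```

```text
31160 ((580.432861328125, 64.90052795410156), (175.71719360351562, 311.8812561035156), 10.263677597045898) 0.02467549852544186
4649 ((568.6694946289062, 74.1258544921875), (79.44913482666016, 54.651824951171875), 10.30282211303711) 0.06743455679657422
2366 ((552.7504272460938, 118.93569946289062), (20.031606674194336, 48.984703063964844), 10.466667175292969) 0.08770660719665266
0.09292619142660158 [0.55263544 0.11868866 0.08961356]
pointer
168 [(340, np.float64(0.6079), np.float64(0.0544), np.float64(0.0245)), (341, np.float64(0.6048), np.float64(0.053), np.float64(0.0451)), (342, np.float64(0.6034), np.float64(0.0528), np.float64(0.0536)), (343, np.float64(0.6023), np.float64(0.0528), np.float64(0.0606)), (344, np.float64(0.6022), np.float64(0.0536), np.float64(0.0604)), (345, np.float64(0.6021), np.float64(0.0543), np.float64(0.0605)), (346, np.float64(0.602), np.float64(0.0551), np.float64(0.0602)), (347, np.float64(0.6069), np.float64(0.0605), np.float64(0.0242)), (348, np.float64(0.6067), np.float64(0.0613), np.float64(0.0246)), (349, np.float64(0.6066), np.float64(0.0622), np.f
[... 1735 characters left out ...]
at64(0.014), np.float64(0.0391)), (290, np.float64(0.6306), np.float64(0.0161), np.float64(0.0604)), (291, np.float64(0.6305), np.float64(0.0169), np.float64(0.0602)), (292, np.float64(0.6302), np.float64(0.0177), np.float64(0.0609)), (293, np.float64(0.6302), np.float64(0.0184), np.float64(0.0605)), (294, np.float64(0.6312), np.float64(0.019), np.float64(0.0566)), (295, np.float64(0.6336), np.float64(0.0194), np.float64(0.0472)), (296, np.float64(0.6358), np.float64(0.0199), np.float64(0.0386)), (297, np.float64(0.6356), np.float64(0.0208), np.float64(0.0388)), (298, np.float64(0.6357), np.float64(0.0216), np.float64(0.038)), (299, np.float64(0.6353), np.float64(0.0225), np.float64(0.039))]
```

View pics/c2.png

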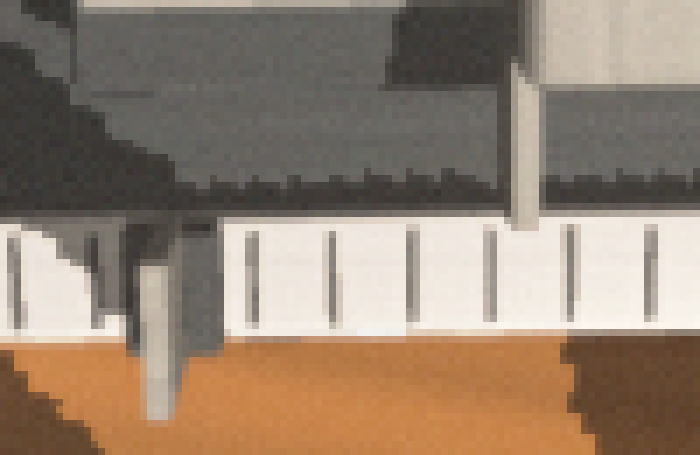

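step_arm:
  motion:
    - [[0.0, -0.03, 0.03, 0, 0, 0, 1], [0.0, -0.06, 0.06, 0, 0, 0, 1], [0.0, -0.09, 0.095, 0, 0, 0, 1], [0.0, -0.091, 0.095, 0, 0, 0, 1], [0.0, -0.091, 0.095, -0.015, 0, 0, 1], [0.0, -0.091, 0.095, -0.03, 0, 0, 1], [0.0, -0.091, 0.095, -0.03, 0, 0, 1], [0.0, -0.091, 0.095, -0.03, 0, 0, 1]]

```text
time: 5.45
tool_pos: [0.5496, 0.1339, 0.1187]
tcp_rot: [-0.281, 3.128, 0.001]
wrist_force: [0.9, -0.2, -0.2]
width: -0.001
```

step_arm:
  motion:
    - [[0.0, 0, 0, -0.012, 0, 0, 0], [0.0, 0, 0, -0.012, 0, 0, 0], [0.0, 0.0013, -0.007, -0.012, 0, 0, 0], [0.0, 0.0026, -0.014, -0.012, 0, 0, 0], [0.0, 0.0039, -0.021, -0.012, 0, 0, 0], [0.0, 0.0054, -0.0295, -0.012, 0, 0, 0], [0.0, 0.0054, -0.0295, -0.012, 0, 0, 0], [0.0, 0.0054, -0.0295, -0.012, 0, 0, 0]]

```text
time: 6.45
tool_pos: [0.5559, 0.1039, 0.1071]
tcp_rot: [-0.28, 3.126, -0.0]
wrist_force: [2.7, -1.9, 3.9]
width: -0.004
```

```bash
cat > m.py <<'E'
from h import *
def measure(name):
    s=read_state();print(s["time"],s["tool_pos"].round(4),s["wrist_force"].round(2))
    p,d=read_camera("wrist");cv2.imwrite("pics/%s.png"%name,p)
    F=world("wrist",d).reshape(-1,3)
    a=np.radians(10.35);ex=np.array([np.cos(a),np.sin(a)]);ey=np.array([-np.sin(a),np.cos(a)])
    o=np.array([.6304,.0173])-60*.001*ex  # gauge centre line at mark
    G=np.c_[(F[:,:2]-o)@ex,(F[:,:2]-o)@ey]*1000; z=F[:,2]*1000
    def q(n,m): print(n,m.sum(),np.percentile(G[m],[1,50,99],axis=0).round(1).tolist() if m.sum() else "",z[m].mean().round(1) if m.sum() else "")
    q("mark",(abs(G[:,0]-60)<9)&(abs(G[:,1])<8)&(abs(z-60)<3) & (G[:,0]>51))
    q("pointer",(G[:,0]>36)&(G[:,0]<47.5)&(G[:,1]>-12)&(G[:,1]<50)&(abs(z-60)<3))
    q("jawtop",(abs(G[:,0])<30)&(G[:,1]>-20)&(G[:,1]<75)&(abs(z-67)<3))
E
python3 -c "
from m import *
measure('s1')"
```

```text
6.45 [0.5559 0.1039 0.1071] [ 2.67 -1.9   3.91]
mark 82 [[52.0, -1.2], [55.7, 1.1], [60.6, 2.7]] 59.6
pointer 43 [[36.4, 29.5], [40.4, 31.1], [44.5, 32.9]] 57.8
jawtop 3415 [[-29.0, 31.3], [-1.4, 44.9], [29.4, 58.5]] 64.8
```

step_arm:
  motion:
    - [[0.0, 0, 0, 0.012, 0, 0, 0], [0.0, -0.0055, 0.03, 0.012, 0, 0, 0], [0.0, -0.0055, 0.03, 0.012, 0, 0, 0], [0.0, -0.0055, 0.03, 0, 0, 0, 0], [0.0, -0.004, 0.022, 0, 0, 0, 0], [0.0, -0.002, 0.011, 0, 0, 0, 0], [0.0, 0, 0, 0, 0, 0, 0], [0.0, 0, 0, 0, 0, 0, 0]]

```text
time: 7.5
tool_pos: [0.5559, 0.1021, 0.107]
tcp_rot: [-0.278, 3.127, -0.002]
wrist_force: [-0.6, -2.6, 3.5]
width: -0.002
```

step_arm:
  motion:
    - [[0.0, 0, 0, 0.012, 0, 0, 0], [0.0, -0.0055, 0.03, 0.012, 0, 0, 0], [0.0, -0.0055, 0.03, 0.012, 0, 0, 0], [0.0, -0.0055, 0.03, 0, 0, 0, 0], [0.0, -0.004, 0.022, 0, 0, 0, 0], [0.0, -0.002, 0.011, 0, 0, 0, 0], [0.0, 0, 0, 0, 0, 0, 0], [0.0, 0, 0, 0, 0, 0, 0]]

```text
time: 8.5
tool_pos: [0.5566, 0.1003, 0.1072]
tcp_rot: [-0.276, 3.127, -0.004]
wrist_force: [2.5, -1.5, 4.1]
width: -0.003
```

```bash
python3 -c "
from m import *
measure('s2')"
```

```text
8.5 [0.5566 0.1003 0.1072] [ 2.48 -1.5   4.11]
mark 56 [[52.3, -0.7], [54.5, 1.3], [58.0, 2.7]] 59.9
pointer 86 [[36.4, 7.4], [42.0, 9.3], [47.2, 10.7]] 59.3
jawtop 4211 [[-29.6, 8.5], [-2.3, 23.3], [29.4, 37.1]] 66.4
```

step_arm:
  motion:
    - [[0.0, 0, 0, 0.012, 0, 0, 0], [0.0, -0.005, 0.024, 0.012, 0, 0, 0], [0.0, -0.005, 0.024, 0.012, 0, 0, 0], [0.0, -0.005, 0.024, 0, 0, 0, 0], [0.0, -0.0035, 0.017, 0, 0, 0, 0], [0.0, -0.002, 0.01, 0, 0, 0, 0], [0.0, -0.001, 0.004, 0, 0, 0, 0], [0.0, -0.001, 0.004, 0, 0, 0, 0]]

```text
time: 9.55
tool_pos: [0.5556, 0.1033, 0.1071]
tcp_rot: [-0.275, 3.127, -0.006]
wrist_force: [-0.5, -3.1, 4.0]
width: 0.001
```

step_arm:
  motion:
    - [[0.0, 0, 0, 0.015, 0, 0, 0], [0.0, 0, 0, 0.043, 0, 0, 0], [0.0, 0.03, -0.03, 0.043, 0, 0, 0], [0.0, 0.06, -0.06, 0.043, 0, 0, 0], [0.0, 0.085, -0.064, 0.043, 0, 0, 0], [0.0, 0.085, -0.064, 0.043, 0, 0, 0], [0.0, 0.085, -0.064, 0.043, 0, 0, 0], [0.0, 0.085, -0.064, 0.043, 0, 0, 0]]

```text
time: 10.55
tool_pos: [0.6394, 0.0399, 0.15]
tcp_rot: [-0.276, 3.128, -0.005]
wrist_force: [0.5, -0.6, 0.0]
width: -0.002
```

```bash
python3 -c "
from m import *
measure('s3')
p=cv2.imread('pics/s3.png');cv2.imwrite('pics/c3.png',cv2.resize(p[140:220,250:370],None,fx=6,fy=6,interpolation=cv2.INTER_NEAREST))"
```

```text
10.55 [0.6394 0.0399 0.15  ] [ 0.55 -0.6   0.03]
mark 93 [[52.8, -1.4], [59.7, 0.3], [69.0, 1.6]] 60.4
pointer 59 [[36.2, -0.3], [41.9, 1.2], [47.2, 2.4]] 60.7
jawtop 3799 [[-29.2, -0.1], [-1.6, 14.6], [29.4, 29.1]] 67.4
```

View pics/c3.png

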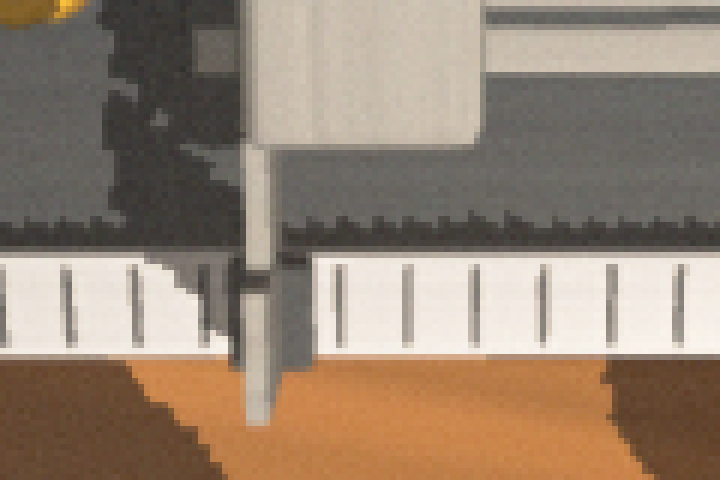

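Fins line up (pointer fin column ≈ mark fin column, ~0.9 mm by depth). Now the paddle.

step_arm:
  motion:
    - [[0.0, -0.025, 0.04, 0, 0, 0, 0], [0.0, -0.05, 0.08, 0, 0, 0, 0], [0.0, -0.075, 0.12, 0, 0, 0, 0], [0.0, -0.101, 0.159, 0, 0, 0, 0], [0.0, -0.101, 0.159, -0.02, 0, 0, 0], [0.0, -0.101, 0.159, -0.05, 0, 0, 0], [0.0, -0.101, 0.159, -0.05, 0, 0, 0], [0.0, -0.101, 0.159, -0.05, 0, 0, 0]]

```text
time: 11.6
tool_pos: [0.5389, 0.1984, 0.1003]
tcp_rot: [-0.275, 3.128, -0.006]
wrist_force: [-0.4, -1.0, 0.8]
width: -0.003
```

step_arm:
  motion:
    - [[0.0, 0, 0, -0.006, 0, 0, 0], [0.0, 0, 0, -0.012, 0, 0, 0], [0.0, 0, 0, -0.018, 0, 0, 0], [0.0, 0, 0, -0.022, 0, 0, 0], [0.0, 0, 0, -0.024, 0, 0, 0], [0.0, 0, 0, -0.026, 0, 0, 0], [0.0, 0, 0, -0.026, 0, 0, 0], [0.0, 0, 0, -0.026, 0, 0, 0]]

```text
time: 12.6
tool_pos: [0.5393, 0.1988, 0.0749]
tcp_rot: [-0.275, 3.127, -0.005]
wrist_force: [-0.4, 2.7, 6.6]
width: 0.002
```

step_arm:
  motion:
    - [[0.0, 0, 0, -0.002, 0, 0, 0], [0.0, 0, 0, -0.003, 0, 0, 0], [0.0, 0, 0, -0.003, 0, 0, 0], [0.0, 0, 0, -0.003, 0, 0, 0], [0.0, 0, 0, -0.003, 0, 0, 0], [0.0, 0, 0, -0.003, 0, 0, 0], [0.0, 0, 0, -0.003, 0, 0, 0], [0.0, 0, 0, -0.003, 0, 0, 0]]

```text
time: 13.6
tool_pos: [0.5395, 0.1989, 0.0746]
tcp_rot: [-0.276, 3.127, -0.005]
wrist_force: [-5.6, -1.1, 18.8]
width: 0.003
```

step_arm:
  motion:
    - [[0.0, 0, 0, 0.02, 0, 0, 0], [0.0, 0, 0, 0.06, 0, 0, 0], [0.0, 0, 0, 0.077, 0, 0, 0], [0.0, 0.025, -0.04, 0.077, 0, 0, 0], [0.0, 0.05, -0.08, 0.077, 0, 0, 0], [0.0, 0.075, -0.12, 0.077, 0, 0, 0], [0.0, 0.101, -0.159, 0.077, 0, 0, 0], [0.0, 0.101, -0.159, 0.077, 0, 0, 0]]

```text
time: 14.6
tool_pos: [0.6413, 0.0368, 0.1503]
tcp_rot: [-0.27, 3.129, -0.007]
wrist_force: [-0.4, -0.1, -0.5]
width: -0.001
```

```bash
python3 -c "
from m import *
measure('s4')
p,d=read_camera('wrist');F=world('wrist',d).reshape(-1,3)
for y in (150,163,176,185):
    c=np.array([.5525,.1195])+(y-95)/1000*np.array([-.1797,.9837]); m=np.hypot(*(F[:,:2]-c).T)<.004
    print(y,np.median(F[m,2]))
"
```

```text
14.6 [0.6413 0.0368 0.1503] [-0.39 -0.11 -0.45]
mark 91 [[51.8, 0.6], [59.9, 2.2], [68.7, 3.4]] 60.3
pointer 68 [[36.3, 1.3], [42.0, 2.9], [47.3, 4.4]] 60.2
jawtop 3794 [[-29.4, 1.7], [-1.8, 16.3], [29.5, 30.8]] 67.3
150 0.05364640287444403
163 0.05361513667413857
176 0.0537403870084211
185 0.05385293661613405
```

View pics/s4.png

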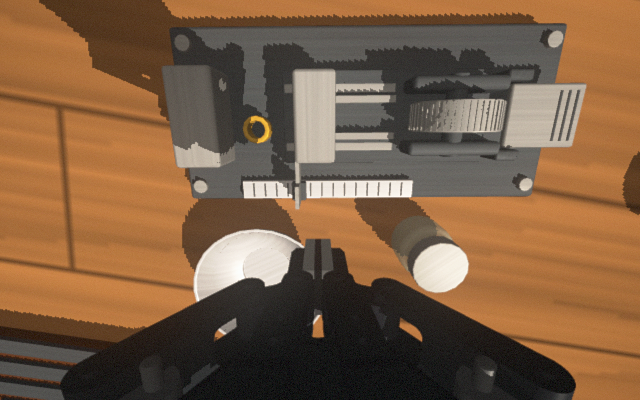

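The picture shows the pointer and mark fins collinear at column ~297 (0.7 mm apart by depth). The paddle is level, 53.6–53.9 mm high along its length, and the sleeve, bowl and jar are in place.

```bash
python3 -c "
from workcell import *
print(finish_job())"
```

```text
the job is handed in; nothing more can be done
None
```

The pointer is lined up with the gauge mark, the lock paddle is pressed down, and the job is handed in. It took about 15 s of robot time; `finish_job` gives no verdict, so the result rests on my own checks.

- **Wheel:** I rolled it with the closed fingertips in four strokes, which moved the jaw about 41 mm. I then lifted off and measured the pointer about 0.9 mm from the mark.
- **Paddle:** I pressed the pad until it bottomed, at about 19 N, then came away.

**Last checks before handing in:**
- The pointer was 0.7 mm from the mark along the gauge (limit 2.5 mm).
- The paddle plate was level at about 53.7 mm along its whole length, so fully down.
- Wrist force was below 1 N, with the tool clear of everything.
- The sleeve, bowl and jar looked undisturbed in the last picture. I did not look again at the punch, hammer, mallet or stake, but the arm worked only over the gauge and its +x side after its approach.

None of the checks failed. Some early network detections were poor, such as the pointer, the mark and the wheel top. I used depth measurements instead, and those agreed with the given dimensions.

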